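# Put the mixed-up planters back on their own saucers

### The arm

A 7-joint arm with a two-finger parallel gripper is mounted at the origin on the work surface. World frame = base frame: x ahead of the robot, y to its left, z up, the work surface at z = 0. Lengths are in m, angles in rad, forces in N, time in s.
With the tool pointing down it reaches from about 0.4 to 0.85 m from the base axis. Payload 10.4 kg.
Tool frame: the origin (TCP) lies midway between the tips of the shut fingers; the grasp point (between the pads) lies 19 mm behind it (manip.pinch_z is the distance from the TCP to the grasp point, in m); y points along the fingers, x is the direction in which the jaws open and shut, and the axes are right-handed (so a half turn about y gives the same grasp; the last joint's range is limited). The gripper opens to 85 mm and grips with 20 to 120 N. Pads are 22 mm wide; open, the fingers measure 114 mm over their backs; the gripper's body (76 mm by 85 mm) begins 54 mm behind the grasp point. The pads swing forward as they close: fully open they stand 13 mm farther back than shut.
Start: joints at [1.112, 0.332, -0.065, 1.46, 0.022, 1.35, -0.088], TCP at [0.264, -0.567, 0.231] pointing down, gripper open.
Joint ranges: [-2.6, 2.6], [-0.5, 2.12], [-1.47, 1.34], [0.16, 2.42], [-1.27, 4.41], [0.06, 2.06], [-2.6, 2.6]. Speed limits (rad/s): [2.22, 2.22, 2.79, 2.79, 3.14, 3.14, 3.14].

### API

Orientations are given as a unit quaternion [x, y, z, w].
In Python, from workcell import manip gives the robot as it stands.
- The arm moves only by the shell command python3 -m pendant 'ROWS' [OPENING] [FORCE]. ROWS is a JSON object of lists of equal length, an entry for each row: "offset": the shift along the tool's x, y, z scaled (see below), a list of three; "turn": the turn, a rotation vector about the tool's x, y, z scaled (see below), a list of three. A call has 1 to 12 rows; each row is the pose to reach, as a shift and turn from the pose measured when the call began, along the tool's axes at that moment; what a row does not reach only later rows make up. The controller multiplies each number of a shift by 200 mm and each number of a turn by 45 degrees. A row lasts 1/8 s, in which the tool goes at most 62.5 mm and 10.7 degrees, less where a joint would pass 70% of its speed; a pose out of reach is approached as far as the arm can. A call with a number of a shift or a turn outside -1 to 1 is refused whole. A call with a gripper value outside its range is refused whole. OPENING is the opening in per cent of the stroke, from 0 (shut) to 100 (fully open), set as the call begins (- or left out, the last holds). The fingers move at their own pace and stop on an object; FORCE is the grip in N (left out, the last holds). Time passes only in rows, so rows that repeat a pose let the fingers close. It gives the time, the measured TCP pose, the force and the opening at its end, in the units of the state.
- manip.get_obs(): the state, without advancing time (a new reading comes with each control period).
- manip.camera(name): name is "scene" or "top"; returns (picture, depth): 400x640x3 uint8, red, green, blue; 400x640 float32, m along the optical axis (not along the pixel's ray), 0 where there is no reading.
- manip.camera_model(name): a dict with "intrinsics" (3x3 intrinsics, pixels), "R" (3x3) and "t" (3): a world point X has camera coordinates R X + t. Camera axes: x right, y down, z forward; pixel columns grow to the right and rows downward; lengths in m; the calibration is good to about 2 mm. A picture is of the moment at which its call begins. camera_model takes no time and is no camera call.
- manip.hand_in(): hands the job in, once; it reports no verdict.
The state is a dict: "clock": time; "joint_pos": joint angles; "joint_velocities": joint speeds; "tau": joint torques, N m; "position": TCP position; "ee_rot": TCP orientation; "ft_force": force on the tool from outside, world axes, zero at the start; "torque": the same for the moment, N m; "grip_width": opening from 0.0 (shut) to 1.0 (fully open).
Only numpy, scipy, OpenCV 4.12 (cv2) and the standard library are available. Lean on these libraries where they do the work, as an engineer would, in place of code of your own. Each camera call takes 0.05 s, during which the arm holds its last target. There are 200 camera calls.

### The job

The three terracotta planters are standing on each other's drip saucers: swap them round so that each stands on the saucer of its own shape (round on round, square on square, oblong on oblong), upright, in the middle and with its sides in line with the saucer's. Set one aside on the empty wooden bat on the way to make room. The unglazed pots chip easily, so set them down gently without dropping or tipping them, and leave the glaze jar, mug and brush where they are.

Things in the scene. Friction and masses are not known exactly. Their poses are not given: they have to be found in the camera images.
- round_pot_mid (a point): Round planter of unglazed light terracotta: upright open-topped straight cylinder, 58 mm outer diameter, 76 mm high (the tallest), wall 5 mm, about 0.19 to 0.31 kg. The point lies at its centre, half-way up, z up, 38 mm above its underside. It stands at first on a saucer of another shape.
- square_pot_mid (a point): Square planter of unglazed light terracotta: open-topped, straight sides, 60 x 60 mm outside, 70 mm high, wall 6 mm, about 0.2 to 0.37 kg. The point lies at its centre, half-way up, z up, 35 mm above its underside; x and y run square to its sides. It stands at first on a saucer of another shape.
- oblong_pot_mid (a point): Oblong planter of unglazed light terracotta: open-topped, straight sides, 84 mm long (its x) by 44 mm wide (its y), 60 mm high (the lowest), wall 6 mm, about 0.2 to 0.33 kg. The point lies at its centre, half-way up, z up, 30 mm above its underside. It stands at first on a saucer of another shape.
- round_saucer: Unglazed light terracotta drip saucer, fixed to the table, 10 mm high over all, with a flat floor 5 mm above the table inside a low rim: round, 116 mm across outside, at least 100 mm inside. Origin at its centre on the table, z up.
- square_saucer: Unglazed light terracotta drip saucer, fixed to the table, 10 mm high over all, with a flat floor 5 mm above the table inside a low rim: square, 110 x 110 mm outside, 100 x 100 mm inside. Origin at its centre on the table, z up, x and y square to its sides.
- oblong_saucer: Unglazed light terracotta drip saucer, fixed to the table, 10 mm high over all, with a flat floor 5 mm above the table inside a low rim: oblong, 126 mm (its x) by 86 mm (its y) outside, 116 x 76 mm inside. Origin at its centre on the table, z up.
- bat: Plain round light-wood (plywood) bat, a flat disc, 130 mm across, 12 mm thick, fixed to the table and empty at the start: the free spot for setting a planter aside. Origin at its centre on the table, z up.
- glaze_jar: Bystander, leave alone: closed grey glaze jar with white lid, 66 mm across, 85 mm high, standing loose. Origin at the centre of its underside.
- mug: Bystander, leave alone: white mug with a handle on its +y side, 80 mm across without the handle, 90 mm high, standing loose. Origin at the centre of its underside.
- brush: Bystander, leave alone: flat brush with a dark head and a brown wooden handle, lying loose on the table beyond the saucers, along its own x. Origin at the middle of its underside.
There are look-alikes about, which are no part of the job. Leave any blue or purple look-alike of the part that bears square_pot_mid alone.

How it is judged:
By the outcome, as a careful person would: the job done as asked, in the order asked, and still so for the second after the job is handed in, with the robot touching nothing.
It also fails if it takes over 96 s, if anything falls off the work surface, if the arm or the gripper's body presses on something with over 40 N, if the wrist force passes 120 N, or if a joint passes its speed limit or range.

## Working session

There is one attempt and no reset: what is moved stays moved. The work goes in short steps, Python scripts to look and compute and a shell command to move; the robot and the scene stay as the last step left them, time stands still between calls to the robot, and variables do not carry over. Pictures are saved under pics/ and viewed, about 12 in all and at most 16, crops included, and the job is handed in when it is done.

```bash
mkdir -p pics; ls; python3 - <<'E'
from workcell import manip
import cv2,numpy as np
for n in ("scene","top"):
    p,d=manip.camera(n); cv2.imwrite(f"pics/{n}0.png",p[:,:,::-1]); np.savez(f"pics/{n}0.npz",p=p,d=d)
    m=manip.camera_model(n); print(n,np.round(m["intrinsics"],1).tolist(),np.round(m["R"],4).tolist(),np.round(m["t"],4))
o=manip.get_obs(); print({k:np.round(v,4).tolist() for k,v in o.items()}, manip.pinch_z)
E
```

```text
pics
scene [[403.3, 0.0, 315.0], [0.0, 403.3, 194.3], [0.0, 0.0, 1.0]] [[-0.7379, 0.6748, 0.0152], [0.3727, 0.4262, -0.8243], [-0.5627, -0.6026, -0.566]] [ 0.3986 -0.1701  1.4937]
top [[406.7, 0.0, 323.1], [0.0, 406.7, 201.1], [0.0, 0.0, 1.0]] [[0.102, -0.9948, 0.0024], [-0.9732, -0.1003, -0.207], [0.2061, 0.0188, -0.9783]] [-0.0147  0.597   0.9738]
{'clock': 0.1, 'joint_pos': [1.1124, 0.3328, -0.0647, 1.4609, 0.0216, 1.3499, -0.0885], 'joint_velocities': [-0.0002, -0.0004, 0.0013, -0.0019, -0.0002, -0.0012, 0.0011], 'tau': [0.002, -62.6742, 0.0496, -39.2427, 0.0163, 0.007, -0.0001], 'position': [0.2637, -0.5663, 0.2306], 'ee_rot': [-0.596, 0.3805, -0.3797, 0.5965], 'ft_force': [-0.0005, -0.1661, 0.5571], 'torque': [0.0221, -0.0088, -0.0415], 'grip_width': 0.997} 0.0187
```

View pics/top0.png

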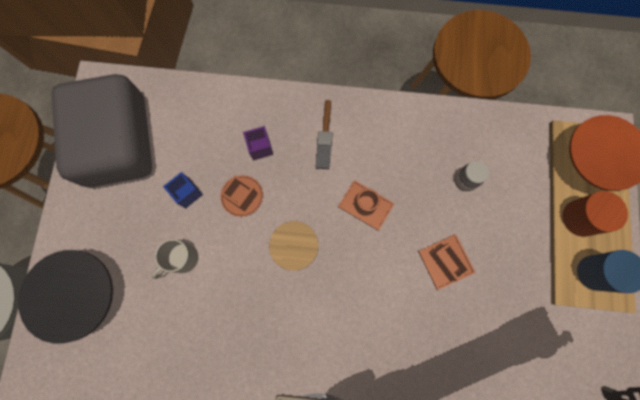

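View pics/scene0.png

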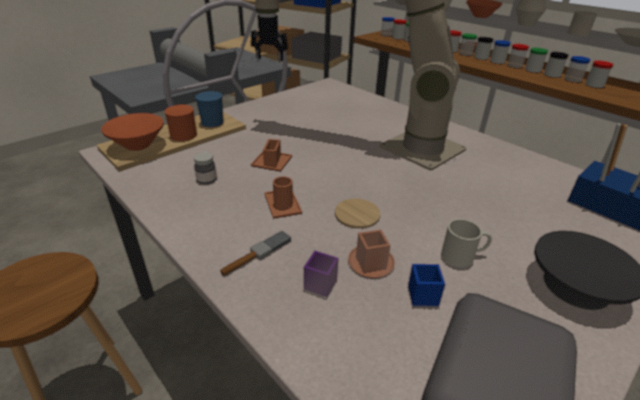

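Candidates for the square pot in the top view are terracotta (241,195), purple (258,143) and blue (182,190). The terracotta one on the round saucer fits the description. The round pot (366,203) is on the oblong saucer, and the oblong pot (448,262) is on the square saucer. The bat at (294,246) is empty. The bowl and cup at right (608,150) and (605,212) are background items. Next I'll measure and take a close crop.

```bash
cat > h.py <<'E'
from workcell import manip
import cv2,numpy as np
from scipy.spatial.transform import Rotation as Rt
def cloud(n,d):
    m=manip.camera_model(n);K,R,t=[np.array(m[k]) for k in("intrinsics","R","t")]
    v,u=np.mgrid[:d.shape[0],:d.shape[1]]
    c=np.stack([(u-K[0,2])/K[0,0]*d,(v-K[1,2])/K[1,1]*d,d],-1)
    return (c-t)@R
def ray(n,uv,z):
    m=manip.camera_model(n);K,R,t=[np.array(m[k]) for k in("intrinsics","R","t")]
    uv=np.asarray(uv,float).reshape(-1,2)
    r=np.c_[(uv-[K[0,2],K[1,2]])/[K[0,0],K[1,1]],np.ones(len(uv))]@R
    o=-R.T@t
    return o+r*((z-o[2])/r[:,2])[:,None]
def snap(n,tag):
    p,d=manip.camera(n); np.savez(f"pics/{n}{tag}.npz",p=p,d=d); return p,d
def terracotta(p):
    h=cv2.cvtColor(p,cv2.COLOR_RGB2HSV)
    return (((h[...,0]<14)|(h[...,0]>174))&(h[...,1]>85)).astype(np.uint8)
def blobrect(n,mask,z,W):   # rect + circle of outer outline cast on plane z
    cs,_=cv2.findContours(mask,cv2.RETR_EXTERNAL,cv2.CHAIN_APPROX_NONE)
    c=max(cs,key=cv2.contourArea).reshape(-1,2)
    P=ray(n,c,z)[:,:2].astype(np.float32)
    r=cv2.minAreaRect(P*1000); e=cv2.minEnclosingCircle(P*1000)
    return r,e
E
cat > meas.py <<'E'
from h import *
import sys
f=sys.argv[1]
z=np.load(f"pics/top{f}.npz");p,d=z["p"],z["d"]
X=cloud("top",d);H=X[...,2];t=terracotta(p)
nn,lab,st,ce=cv2.connectedComponentsWithStats(t)
for i in range(1,nn):
    if not 300<st[i,4]<6000 or ce[i][0]>540: continue
    m=(lab==i).astype(np.uint8)
    print("blob",ce[i].round(),st[i,4],"hmax",np.percentile(H[m>0],[5,50,95,99]).round(4))
    r,e=blobrect("top",m,0.008,0);print("  outline rect z8",np.round(r[0],1),np.round(r[1],1),round(r[2],1),"circ",np.round(e[0],1),round(e[1],1))
    for zt in (.065,.075,.081):
        mm=((abs(H-zt)<.012)&(cv2.dilate(m,np.ones((9,9)))>0)).astype(np.uint8)
        if mm.sum()<30: continue
        r,e=blobrect("top",mm,zt,0);print("  rim",zt,mm.sum(),np.round(r[0],1),np.round(r[1],1),round(r[2],1),"circ",np.round(e[0],1),round(e[1],1))
E
python3 meas.py 0; python3 - <<'E'
from h import *
z=np.load("pics/top0.npz");p,d=z["p"],z["d"];X=cloud("top",d)
b=((X[...,2]>.006)&(X[...,2]<.02)).astype(np.uint8); b[:, :260]=0;b[:,325:]=0;b[:200]=0;b[290:]=0
print("bat",blobrect("top",b,.012,0),b.sum())
for n,(u,v) in dict(jar=(477,172),mug=(174,250),blue=(182,186),purp=(257,140),table=(330,300)).items(): print(n,X[v-2:v+3,u-2:u+3].reshape(-1,3).mean(0).round(3))
s=np.load("pics/scene0.npz")["p"]
a=cv2.resize(p[130:300,160:490],None,fx=2.4,fy=2.4,interpolation=cv2.INTER_CUBIC)
cv2.imwrite("pics/crop1.png",a[:,:,::-1])
R=Rt.from_quat(manip.get_obs()["ee_rot"]).as_matrix();print(R.round(4))
E
```

```text
blob [154.  46.] 1177 hmax [-0.7111 -0.5365 -0.429  -0.4178]
  outline rect z8 [1049.2  619. ] [195.  235.8] 0.3 circ [1031.8  617.9] 141.0
blob [58. 55.] 924 hmax [-0.7053 -0.5321 -0.4306 -0.4146]
  outline rect z8 [954.1 853.2] [243.1  99.8] 84.0 circ [993.3 849.3] 121.8
blob [241. 195.] 1404 hmax [0.0027 0.0109 0.0761 0.0785]
  outline rect z8 [600.1 269. ] [113.1 113.6] 5.9 circ [601.4 268.5] 58.5
  rim 0.065 294 [597.5 265.2] [66.7 61.6] 61.7 circ [597.8 265.2] 44.3
  rim 0.075 271 [596.2 263.9] [63.4 60.7] 61.7 circ [596.8 264.3] 42.4
  rim 0.081 233 [595.3 262.9] [62.4 59.7] 61.2 circ [595.5 262.8] 42.1
blob [366. 205.] 1523 hmax [0.0027 0.0086 0.0807 0.0834]
  outline rect z8 [610.2 -68. ] [127.   90.1] 65.0 circ [609.2 -67. ] 74.3
  rim 0.065 92 [621.3 -70.8] [50.9 24. ] 69.9 circ [613.4 -67.9] 25.7
  rim 0.075 189 [606.  -66.2] [59.5 55.5] 4.9 circ [606.5 -66.4] 30.7
  rim 0.081 165 [605.9 -65.5] [56.6 55.2] 4.9 circ [606.1 -66.5] 29.4
blob [446. 262.] 1846 hmax [0.0032 0.0109 0.0662 0.0687]
  outline rect z8 [ 480.2 -288.2] [111.  112.1] 29.2 circ [ 479.9 -288.3] 75.9
  rim 0.065 339 [ 475.7 -287.6] [84.8 47.4] 40.3 circ [ 476.2 -287.7] 46.6
  rim 0.075 240 [ 475.4 -285.9] [82.9 44.5] 40.7 circ [ 475.8 -285.9] 45.1
bat (((480.7789611816406, 112.2980728149414), (128.00462341308594, 128.0653839111328), 5.876351356506348), ((479.46429443359375, 112.29647827148438), 65.56400299072266)) 1945
jar [ 0.705 -0.334  0.085]
mug [0.437 0.423 0.007]
blue [0.608 0.43  0.011]
purp [0.76  0.247 0.009]
table [ 0.352  0.003 -0.   ]
[[ 4.222e-01 -6.000e-04  9.065e-01]
 [-9.065e-01  1.200e-03  4.222e-01]
 [-1.300e-03 -1.000e+00 -1.000e-04]]
```

View pics/crop1.png

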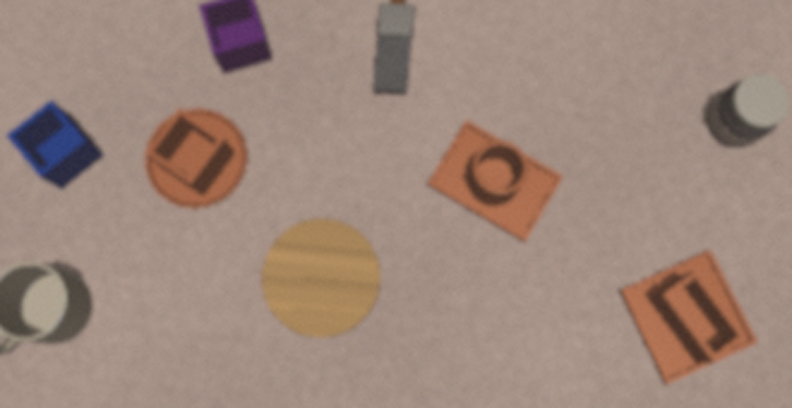

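The crop confirms the choice. The terracotta square pot is on the round saucer (crop 195,158), the round pot on the oblong one (494,175) and the oblong pot on the square one (690,318). Blue and purple are decoys. The plan is round pot to the bat, oblong to the oblong saucer, square to the square saucer, then round to the round saucer.

```bash
cat > go.py <<'E'
# prints offset/turn (row units) from the present pose to x y z(mm) jaw-angle(deg), tool upright
from h import *
import sys
o=manip.get_obs();R=Rt.from_quat(o["ee_rot"]).as_matrix();p=np.array(o["position"])
print("at",(p*1000).round(1),"jaw",np.degrees(np.arctan2(R[1,0],R[0,0])).round(2),"t",round(o["clock"],2),"F",np.round(o["ft_force"],1),"w",round(o["grip_width"],3))
for a in sys.argv[1:]:
    x,y,z,th=map(float,a.split(","));c,s=np.cos(np.radians(th)),np.sin(np.radians(th))
    G=np.array([[c,0,-s],[s,0,c],[0,-1,0.]])
    print(a,"offset",(R.T@(np.array([x,y,z])/1000-p)/.2).round(3).tolist(),"turn",(Rt.from_matrix(R.T@G).as_rotvec(degrees=True)/45).round(3).tolist())
E
sed -i 's/-s\],\[s,0,c\]/-s],[s,0,c]/' go.py
python3 go.py 606,-66,200,-28.5
python3 -m pendant '{"offset":[[-0.1,0,0.17],[-0.25,0,0.42],[-0.4,0,0.67],[-0.515,0,0.868]],"turn":[[0,0,0],[0,0,0],[0,0,0],[0,0,0]]}' 100 40
```

```text
at [ 263.7 -566.3  230.6] jaw -65.03 t 0.1 F [-0.  -0.2  0.6] w 0.997
606,-66,200,-28.5 offset [-1.545, 0.155, 2.608] turn [-0.0, -0.812, -0.002]
clock: 0.6
position: [0.3788, -0.3972, 0.2305]
ee_rot: [-0.596, 0.38, -0.379, 0.597]
ft_force: [-0.3, -0.3, -0.9]
grip_width: 1.002
```

```bash

python3 -m pendant '{"offset":[[-0.15,0,0.25],[-0.3,0,0.5],[-0.45,0,0.75],[-0.6,0,0.95]],"turn":[[0,0,0],[0,0,0],[0,0,0],[0,0,0]]}'
python3 go.py 606,-66,200,-28.5
```

```text
clock: 1.1
position: [0.5009, -0.2058, 0.2305]
ee_rot: [-0.596, 0.38, -0.379, 0.597]
ft_force: [-0.5, -0.5, -0.1]
grip_width: 1.003
at [ 500.9 -205.8  230.5] jaw -64.88 t 1.1 F [-0.5 -0.5 -0.1] w 1.003
606,-66,200,-28.5 offset [-0.41, 0.153, 0.772] turn [-0.001, -0.809, -0.003]
```

```bash

python3 -m pendant '{"offset":[[-0.1,0.03,0.2],[-0.2,0.08,0.4],[-0.3,0.12,0.6],[-0.41,0.15,0.77],[-0.41,0.153,0.772],[-0.41,0.153,0.772]],"turn":[[0,-0.2,0],[0,-0.4,0],[0,-0.6,0],[0,-0.81,0],[0,-0.81,0],[0,-0.81,0]]}'
python3 go.py 606,-66,200,-28.5
python3 - <<'E'
from h import *
for n in ("top","scene"):
    z=np.load(f"pics/{n}0.npz");X=cloud(n,z["d"])
    t=terracotta(z["p"]); print(n)
    for nm,c,zt in (("sq",(.597,.265),.075),("rd",(.606,-.066),.081),("ob",(.476,-.287),.065)):
        m=((abs(X[...,2]-zt)<.006)&(np.hypot(X[...,0]-c[0],X[...,1]-c[1])<.06)).astype(np.uint8)
        P=X[m>0][:,:2]*1000
        r,e=blobrect(n,m,zt,0)
        q=cv2.minAreaRect(P.astype(np.float32))
        print(nm,m.sum(),"ray",np.round(r[0],1),np.round(r[1],1),round(r[2],1),"circ",np.round(e[0],1),round(e[1],1),"cloud",np.round(q[0],1),np.round(q[1],1),round(q[2],1))
    for nm,c in (("rs",(.6,.269)),("os",(.61,-.068)),("ss",(.48,-.288))):
        m=((X[...,2]<.016)&(t>0)&(np.hypot(X[...,0]-c[0],X[...,1]-c[1])<.09)).astype(np.uint8)
        m=cv2.morphologyEx(m,cv2.MORPH_OPEN,np.ones((2,2),np.uint8))
        P=X[m>0][:,:2]*1000;q=cv2.minAreaRect(P.astype(np.float32));e=cv2.minEnclosingCircle(P.astype(np.float32))
        print(nm,m.sum(),np.round(q[0],1),np.round(q[1],1),round(q[2],1),"circ",np.round(e[0],1),round(e[1],1))
E
```

```text
clock: 1.85
position: [0.6056, -0.0666, 0.1996]
ee_rot: [-0.685, 0.175, -0.173, 0.686]
ft_force: [-0.8, -0.7, 0.9]
grip_width: 0.998
at [605.6 -66.6 199.6] jaw -28.52 t 1.85 F [-0.8 -0.7  0.9] w 0.998
606,-66,200,-28.5 offset [0.0, -0.002, 0.004] turn [-0.001, -0.0, -0.003]
top
sq 232 ray [596.6 264.3] [62.7 60. ] 61.2 circ [596.8 264.3] 42.4 cloud [597.  264.7] [61.3 60.1] 60.9
rd 146 ray [605.9 -65.6] [56.3 55.4] 5.9 circ [606.3 -66.6] 29.2 cloud [606.4 -65.6] [56.3 55.3] 5.2
ob 295 ray [ 475.9 -288.1] [84.2 47. ] 40.9 circ [ 476.3 -288.3] 46.1 cloud [ 476.4 -288.9] [83.7 46.3] 41.3
rs 856 [528.6 155.1] [373. 113.] 57.9 circ [505.9 169.3] 188.9
os 1146 [606.9 -70.9] [127.2  86.8] 64.6 circ [608.1 -71.8] 73.9
ss 1179 [ 417.5 -172.3] [115.7 388.1] 26.8 circ [ 422.6 -169.7] 200.9
scene
sq 269 ray [600.7 270.3] [68.  63.2] 61.5 circ [599.4 268.5] 44.1 cloud [598.2 267.4] [63.8 61.3] 62.6
rd 112 ray [610.9 -61.2] [63. 54.] 50.3 circ [610.7 -61. ] 32.5 cloud [608.6 -64.9] [58.2 56.4] 80.0
ob 107 ray [ 479.7 -283.5] [94.1 46.4] 41.2 circ [ 480.4 -282. ] 49.6 cloud [ 478.1 -285.9] [92.9 45.8] 40.2
rs 610 [867.  496.1] [773.8 108.6] 40.1 circ [896.5 461. ] 387.0
os 472 [865.7 309.3] [1026.5   99.2] 55.4 circ [899.9 285.7] 513.3
ss 356 [849.6 168.9] [1269.2  135.9] 50.8 circ [838.  178.3] 636.8
```

```bash

python3 -m pendant '{"offset":[[0,0.15,0],[0,0.35,0],[0,0.55,0],[0,0.7,0],[0,0.8,0],[0,0.818,0.003],[0,0.818,0.003]],"turn":[[0,0,0],[0,0,0],[0,0,0],[0,0,0],[0,0,0],[0,0,0],[0,0,0]]}'
python3 go.py 606.5,-66,36,-28.5
python3 -m pendant '{"offset":[[0,0,0],[0,0,0],[0,0,0],[0,0,0],[0,0,0],[0,0,0],[0,0,0],[0,0,0]],"turn":[[0,0,0],[0,0,0],[0,0,0],[0,0,0],[0,0,0],[0,0,0],[0,0,0],[0,0,0]]}' 0 40
python3 go.py 606.5,-66,36,-28.5
```

```text
clock: 2.72
position: [0.6061, -0.0661, 0.0369]
ee_rot: [-0.685, 0.175, -0.174, 0.686]
ft_force: [0.0, -0.1, -0.3]
grip_width: 0.996
at [606.1 -66.1  36.9] jaw -28.55 t 2.73 F [ 0.  -0.1 -0.3] w 0.996
606.5,-66,36,-28.5 offset [0.002, 0.005, 0.001] turn [-0.001, -0.001, -0.002]
clock: 3.72
position: [0.6069, -0.0662, 0.0382]
ee_rot: [-0.685, 0.174, -0.175, 0.686]
ft_force: [-0.7, -0.6, 7.6]
grip_width: 0.657
at [606.9 -66.2  38.2] jaw -28.56 t 3.73 F [-0.7 -0.6  7.6] w 0.657
606.5,-66,36,-28.5 offset [-0.002, 0.011, -0.0] turn [-0.002, -0.001, 0.001]
```

```bash

python3 -m pendant '{"offset":[[0,-0.03,0],[0,-0.08,0],[0,-0.18,0],[0,-0.28,0],[0,-0.33,0],[0,-0.33,0]],"turn":[[0,0,0],[0,0,0],[0,0,0],[0,0,0],[0,0,0],[0,0,0]]}'
python3 go.py 480,112,104,-28.5
```

```text
clock: 4.47
position: [0.6074, -0.0663, 0.1054]
ee_rot: [-0.685, 0.174, -0.175, 0.686]
ft_force: [-0.9, 0.1, -4.1]
grip_width: 0.656
at [607.4 -66.3 105.4] jaw -28.57 t 4.47 F [-0.9  0.1 -4.1] w 0.656
480,112,104,-28.5 offset [-0.986, 0.006, 0.478] turn [-0.003, -0.002, 0.003]
```

```bash

python3 -m pendant '{"offset":[[-0.08,0,0.04],[-0.22,0,0.11],[-0.4,0,0.2],[-0.58,0,0.28],[-0.76,0,0.37],[-0.9,0,0.44],[-0.97,0,0.47],[-0.986,0,0.478],[-0.986,0,0.478]],"turn":[[0,0,0],[0,0,0],[0,0,0],[0,0,0],[0,0,0],[0,0,0],[0,0,0],[0,0,0],[0,0,0]]}'
python3 go.py 480,112,50,-28.5 480,112,45.5,-28.5
```

```text
clock: 5.6
position: [0.4802, 0.1112, 0.105]
ee_rot: [-0.685, 0.174, -0.176, 0.686]
ft_force: [-0.0, -0.1, -3.3]
grip_width: 0.66
at [480.2 111.2 105. ] jaw -28.62 t 5.6 F [-0.  -0.1 -3.3] w 0.66
480,112,50,-28.5 offset [-0.004, 0.275, 0.003] turn [-0.002, -0.003, 0.003]
480,112,45.5,-28.5 offset [-0.004, 0.297, 0.003] turn [-0.002, -0.003, 0.003]
```

```bash

python3 -m pendant '{"offset":[[0,0.05,0],[0,0.13,0],[0,0.2,0],[0,0.25,0],[0,0.27,0],[0,0.28,0],[0,0.285,0],[0,0.285,0]],"turn":[[0,0,0],[0,0,0],[0,0,0],[0,0,0],[0,0,0],[0,0,0],[0,0,0],[0,0,0]]}'
python3 go.py 480,112,45.5,-28.5
python3 -m pendant '{"offset":[[0,0.006,0],[0,0.012,0],[0,0.012,0]],"turn":[[0,0,0],[0,0,0],[0,0,0]]}'
python3 go.py 480,112,45.5,-28.5
```

```text
clock: 6.6
position: [0.4806, 0.1112, 0.0482]
ee_rot: [-0.685, 0.174, -0.176, 0.686]
ft_force: [0.3, -0.1, -3.1]
grip_width: 0.657
at [480.6 111.2  48.2] jaw -28.62 t 6.6 F [ 0.3 -0.1 -3.1] w 0.657
480,112,45.5,-28.5 offset [-0.004, 0.014, 0.002] turn [-0.003, -0.003, 0.004]
clock: 6.98
position: [0.4805, 0.1112, 0.0458]
ee_rot: [-0.685, 0.174, -0.176, 0.686]
ft_force: [-0.3, 1.2, -2.8]
grip_width: 0.655
at [480.5 111.2  45.8] jaw -28.62 t 6.97 F [-0.3  1.2 -2.8] w 0.655
480,112,45.5,-28.5 offset [-0.004, 0.001, 0.002] turn [-0.002, -0.003, 0.003]
```

```bash

python3 -m pendant '{"offset":[[0,0.003,0],[0,0.005,0],[0,0.005,0]],"turn":[[0,0,0],[0,0,0],[0,0,0]]}'
python3 -m pendant '{"offset":[[0,0.003,0],[0,0.005,0],[0,0.005,0]],"turn":[[0,0,0],[0,0,0],[0,0,0]]}'
python3 -m pendant '{"offset":[[0,0.003,0],[0,0.005,0],[0,0.005,0]],"turn":[[0,0,0],[0,0,0],[0,0,0]]}'
```

```text
clock: 7.35
position: [0.4807, 0.1113, 0.0452]
ee_rot: [-0.685, 0.174, -0.176, 0.686]
ft_force: [-3.5, -0.2, 5.3]
grip_width: 0.658
clock: 7.72
position: [0.4807, 0.1113, 0.0452]
ee_rot: [-0.685, 0.174, -0.176, 0.685]
ft_force: [-6.2, -2.5, 14.2]
grip_width: 0.658
clock: 8.1
position: [0.4807, 0.1113, 0.0452]
ee_rot: [0.685, -0.174, 0.176, -0.685]
ft_force: [-6.0, -3.2, 14.2]
grip_width: 0.658
```

```bash

python3 -m pendant '{"offset":[[0,0,0],[0,0,0],[0,0,0],[0,0,0],[0,0,0]],"turn":[[0,0,0],[0,0,0],[0,0,0],[0,0,0],[0,0,0]]}' 100
python3 -m pendant '{"offset":[[0,-0.1,0],[0,-0.3,0],[0,-0.5,0],[0,-0.7,0],[0,-0.7,0]],"turn":[[0,0,0],[0,0,0],[0,0,0],[0,0,0],[0,0,0]]}'
python3 go.py 476.5,-288,185,-49
```

```text
clock: 8.72
position: [0.4807, 0.1113, 0.0452]
ee_rot: [0.685, -0.174, 0.176, -0.685]
ft_force: [-0.3, -0.1, -0.2]
grip_width: 0.996
clock: 9.35
position: [0.4819, 0.112, 0.1881]
ee_rot: [-0.685, 0.172, -0.178, 0.686]
ft_force: [0.2, -0.1, -0.5]
grip_width: 1.004
at [481.9 112.  188.1] jaw -28.62 t 9.35 F [ 0.2 -0.1 -0.5] w 1.004
476.5,-288,185,-49 offset [0.934, 0.016, -1.768] turn [-0.006, 0.453, 0.009]
```

```bash

python3 -m pendant '{"offset":[[0.1,0,-0.2],[0.22,0,-0.42],[0.34,0,-0.64],[0.46,0,-0.88]],"turn":[[0,0,0],[0,0,0],[0,0,0],[0,0,0]]}'
python3 go.py 476.5,-288,185,-49
```

```text
clock: 9.85
position: [0.4777, -0.088, 0.1873]
ee_rot: [-0.685, 0.172, -0.177, 0.686]
ft_force: [0.8, -0.3, 0.5]
grip_width: 1.001
at [477.7 -88.  187.3] jaw -28.59 t 9.85 F [ 0.8 -0.3  0.5] w 1.001
476.5,-288,185,-49 offset [0.473, 0.012, -0.881] turn [-0.006, 0.453, 0.008]
```

```bash

python3 -m pendant '{"offset":[[0.12,0,-0.22],[0.25,0,-0.46],[0.37,0,-0.7],[0.45,0,-0.86],[0.48,0,-0.9],[0.48,0,-0.9]],"turn":[[0,0.1,0],[0,0.2,0],[0,0.3,0],[0,0.4,0],[0,0.45,0],[0,0.45,0]]}'
python3 go.py 476.5,-288,185,-49
python3 - <<'E'
from h import *
snap("top","1")
E
python3 meas.py 1
```

```text
clock: 10.6
position: [0.4758, -0.2916, 0.1865]
ee_rot: [-0.643, 0.29, -0.294, 0.645]
ft_force: [0.5, 0.1, -0.1]
grip_width: 1.002
at [ 475.8 -291.6  186.5] jaw -48.83 t 10.6 F [ 0.5  0.1 -0.1] w 1.002
476.5,-288,185,-49 offset [-0.011, 0.007, 0.014] turn [-0.007, 0.004, 0.005]
blob [120.  50.] 1882 hmax [-0.7168 -0.5325 -0.4283 -0.4137]
  outline rect z8 [1020.2  723.7] [205.9 465.2] 11.0 circ [1012.8  722.3] 238.2
blob [241. 195.] 1400 hmax [0.0029 0.0107 0.0759 0.078 ]
  outline rect z8 [600.1 268.9] [113.1 113.5] 5.9 circ [602.  268.5] 58.9
  rim 0.065 304 [597.6 265.1] [66.8 61.5] 61.7 circ [597.8 265.2] 44.3
  rim 0.075 267 [596.2 263.9] [63.4 60.6] 61.7 circ [596.8 264.3] 42.4
  rim 0.081 231 [595.4 263.2] [61.9 59.7] 60.9 circ [596.4 264.1] 40.9
blob [366. 205.] 1513 hmax [0.002  0.0061 0.0117 0.0141]
  outline rect z8 [609.2 -67.8] [126.9  88.1] 64.8 circ [609.2 -67. ] 74.3
blob [292. 242.] 475 hmax [0.017  0.029  0.0898 0.0915]
  outline rect z8 [488.7 116.8] [65.6 59.1] 51.5 circ [488.  117.6] 33.3
  rim 0.065 56 [494.1 122.2] [16.1 44.6] 39.9 circ [488. 117.] 22.3
  rim 0.075 92 [498.9 118.8] [21.  45.1] 25.5 circ [493.3 115.9] 22.7
  rim 0.081 177 [481.4 110.7] [57.6 55.1] 51.5 circ [481.1 111.2] 29.6
blob [444. 260.] 1617 hmax [0.003  0.0103 0.067  0.2545]
  outline rect z8 [ 480.  -288.4] [111.  112.5] 29.6 circ [ 479.5 -288.8] 75.5
  rim 0.065 253 [ 476.4 -287.1] [83.  47.3] 40.3 circ [ 476.  -285.5] 45.8
  rim 0.075 168 [ 475.8 -285. ] [81.3 44.7] 40.3 circ [ 475.7 -285.9] 45.1
```

```bash

python3 -m pendant '{"offset":[[-0.01,0.15,0.01],[-0.011,0.35,0.014],[-0.011,0.55,0.014],[-0.011,0.7,0.014],[-0.011,0.78,0.014],[-0.011,0.797,0.014],[-0.011,0.797,0.014]],"turn":[[0,0.01,0],[-0.007,0.01,0.005],[-0.007,0.01,0.005],[-0.007,0.01,0.005],[-0.007,0.01,0.005],[-0.007,0.01,0.005],[-0.007,0.01,0.005]]}'
python3 go.py 476.5,-288,27,-49.3
python3 -m pendant '{"offset":[[0,0,0],[0,0,0],[0,0,0],[0,0,0],[0,0,0],[0,0,0],[0,0,0],[0,0,0]],"turn":[[0,0,0],[0,0,0],[0,0,0],[0,0,0],[0,0,0],[0,0,0],[0,0,0],[0,0,0]]}' 0 40
python3 go.py 476.5,-288,27,-49.3
```

```text
clock: 11.52
position: [0.4785, -0.287, 0.0282]
ee_rot: [0.643, -0.293, 0.294, -0.643]
ft_force: [0.1, 0.2, -0.5]
grip_width: 0.998
at [ 478.5 -287.    28.2] jaw -49.13 t 11.53 F [ 0.1  0.2 -0.5] w 0.998
476.5,-288,27,-49.3 offset [-0.003, 0.006, -0.011] turn [-0.001, 0.004, 0.002]
clock: 12.52
position: [0.4789, -0.2872, 0.029]
ee_rot: [0.643, -0.293, 0.295, -0.643]
ft_force: [-1.5, 1.0, 6.0]
grip_width: 0.506
at [ 478.9 -287.2   29. ] jaw -49.13 t 12.53 F [-1.5  1.   6. ] w 0.506
476.5,-288,27,-49.3 offset [-0.005, 0.01, -0.012] turn [-0.001, 0.004, 0.003]
```

```bash

python3 -m pendant '{"offset":[[0,-0.03,0],[0,-0.08,0],[0,-0.18,0],[0,-0.28,0],[0,-0.33,0],[0,-0.33,0]],"turn":[[0,0,0],[0,0,0],[0,0,0],[0,0,0],[0,0,0],[0,0,0]]}'
python3 go.py 610.2,-65.7,96,-25.2
```

```text
clock: 13.28
position: [0.4791, -0.2874, 0.0957]
ee_rot: [0.643, -0.293, 0.295, -0.643]
ft_force: [0.2, -0.3, -2.1]
grip_width: 0.51
at [ 479.1 -287.4   95.7] jaw -49.14 t 13.28 F [ 0.2 -0.3 -2.1] w 0.51
610.2,-65.7,96,-25.2 offset [-0.409, -0.002, 1.221] turn [-0.001, -0.532, 0.005]
```

```bash

python3 -m pendant '{"offset":[[-0.03,0,0.08],[-0.08,0,0.24],[-0.14,0,0.42],[-0.2,0,0.6],[-0.25,0,0.76],[-0.28,0,0.84]],"turn":[[0,0,0],[0,0,0],[0,0,0],[0,0,0],[0,0,0],[0,0,0]]}'
python3 go.py 610.2,-65.7,96,-25.2
```

```text
clock: 14.02
position: [0.5701, -0.1317, 0.0949]
ee_rot: [-0.643, 0.292, -0.294, 0.644]
ft_force: [-0.4, 0.3, -2.0]
grip_width: 0.508
at [ 570.1 -131.7   94.9] jaw -48.94 t 14.03 F [-0.4  0.3 -2. ] w 0.508
610.2,-65.7,96,-25.2 offset [-0.117, -0.005, 0.368] turn [-0.001, -0.528, 0.003]
```

```bash

python3 -m pendant '{"offset":[[-0.04,0,0.11],[-0.07,0,0.22],[-0.1,0,0.31],[-0.115,0,0.36],[-0.117,0,0.368],[-0.117,0,0.368]],"turn":[[0,-0.1,0],[0,-0.25,0],[0,-0.4,0],[0,-0.5,0],[0,-0.528,0],[0,-0.528,0]]}'
python3 go.py 610.2,-65.7,96,-25.2 610.2,-65.7,32,-25.2
python3 - <<'E'
from h import *
p,d=snap("scene","2");p2,d2=snap("top","2")
a=cv2.resize(p[120:280,200:420],(770,560),interpolation=cv2.INTER_CUBIC)
cv2.imwrite("pics/s2.png",a[:,:,::-1])
E
python3 meas.py 2 | grep -A6 'blob \[36'
```

```text
clock: 14.78
position: [0.61, -0.0661, 0.0948]
ee_rot: [0.69, -0.154, 0.155, -0.69]
ft_force: [1.0, -0.3, -2.8]
grip_width: 0.506
at [610.  -66.1  94.8] jaw -25.22 t 14.78 F [ 1.  -0.3 -2.8] w 0.506
610.2,-65.7,96,-25.2 offset [-0.0, -0.006, 0.002] turn [-0.0, -0.0, 0.003]
610.2,-65.7,32,-25.2 offset [-0.001, 0.314, 0.002] turn [-0.0, -0.0, 0.003]
```

View pics/s2.png

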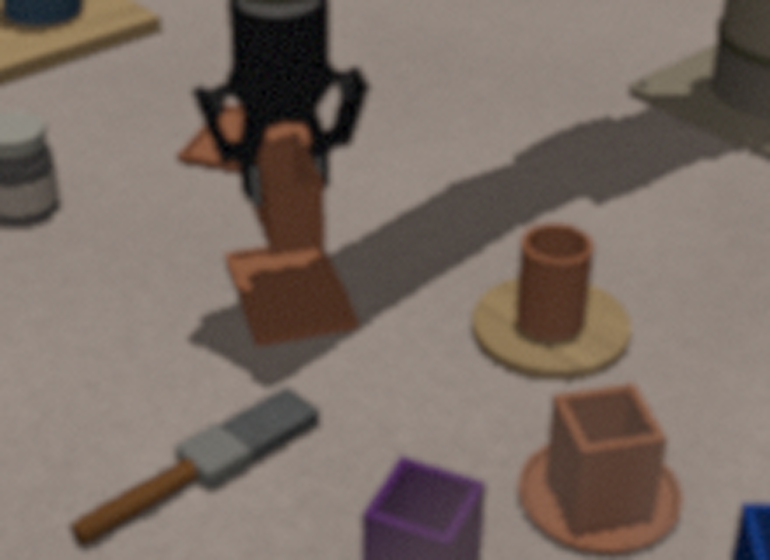

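The picture shows the oblong pot held upright over the oblong saucer (290,200) and the round pot standing in the middle of the bat (555,285). Lowering now.

```bash

python3 -m pendant '{"offset":[[0,0.05,0],[0,0.13,0],[0,0.21,0],[0,0.27,0],[0,0.3,0.002],[0,0.315,0.002],[0,0.32,0.002],[0,0.32,0.002]],"turn":[[0,0,0],[0,0,0],[0,0,0],[0,0,0],[0,0,0],[0,0,0],[0,0,0],[0,0,0]]}'
python3 -m pendant '{"offset":[[0,0.003,0],[0,0.006,0],[0,0.006,0]],"turn":[[0,0,0],[0,0,0],[0,0,0]]}'
python3 -m pendant '{"offset":[[0,0.002,0],[0,0.004,0],[0,0.004,0]],"turn":[[0,0,0],[0,0,0],[0,0,0]]}'
```

```text
clock: 15.88
position: [0.6106, -0.0662, 0.0313]
ee_rot: [0.69, -0.154, 0.156, -0.69]
ft_force: [-1.2, 0.3, -2.2]
grip_width: 0.513
clock: 16.25
position: [0.6106, -0.0662, 0.0301]
ee_rot: [0.69, -0.154, 0.156, -0.69]
ft_force: [-0.2, 0.0, -2.7]
grip_width: 0.51
clock: 16.62
position: [0.6105, -0.0662, 0.0292]
ee_rot: [0.69, -0.154, 0.156, -0.69]
ft_force: [0.3, 0.4, -1.5]
grip_width: 0.512
```

```bash

python3 -m pendant '{"offset":[[0,0.002,0],[0,0.004,0],[0,0.004,0]],"turn":[[0,0,0],[0,0,0],[0,0,0]]}'
python3 -m pendant '{"offset":[[0,0,0],[0,0.001,0]],"turn":[[0,0,0],[0,0,0]]}'
```

```text
clock: 17.0
position: [0.6105, -0.0662, 0.0291]
ee_rot: [0.69, -0.154, 0.156, -0.69]
ft_force: [-4.1, -0.7, 5.2]
grip_width: 0.506
clock: 17.25
position: [0.6106, -0.0662, 0.0291]
ee_rot: [0.69, -0.154, 0.156, -0.69]
ft_force: [-2.5, -0.5, 4.3]
grip_width: 0.507
```

Contact as predicted (z = 29.1). Release, rise and move toward the square pot.

```bash

python3 -m pendant '{"offset":[[0,0,0],[0,0,0],[0,0,0],[0,0,0],[0,0,0]],"turn":[[0,0,0],[0,0,0],[0,0,0],[0,0,0],[0,0,0]]}' 100
python3 -m pendant '{"offset":[[0,-0.1,0],[0,-0.3,0],[0,-0.5,0],[0,-0.75,0],[0,-0.75,0]],"turn":[[0,0,0],[0,0,0],[0,0,0],[0,0,0],[0,0,0]]}'
python3 go.py 597,264.7,185,-28.8
```

```text
clock: 17.88
position: [0.6107, -0.0662, 0.0291]
ee_rot: [0.69, -0.154, 0.156, -0.69]
ft_force: [0.3, -0.2, 0.7]
grip_width: 1.002
clock: 18.5
position: [0.6127, -0.0658, 0.1852]
ee_rot: [-0.69, 0.15, -0.159, 0.69]
ft_force: [0.3, 0.5, 0.1]
grip_width: 0.999
at [612.7 -65.8 185.2] jaw -25.27 t 18.5 F [0.3 0.5 0.1] w 0.999
597,264.7,185,-28.8 offset [-0.776, -0.003, 1.461] turn [-0.004, 0.078, 0.014]
```

```bash

python3 -m pendant '{"offset":[[-0.1,0,0.18],[-0.22,0,0.4],[-0.34,0,0.64],[-0.45,0,0.86]],"turn":[[0,0,0],[0,0,0],[0,0,0],[0,0,0]]}'
python3 go.py 597,264.7,185,-28.8
```

```text
clock: 19.0
position: [0.6043, 0.13, 0.1853]
ee_rot: [-0.69, 0.15, -0.159, 0.69]
ft_force: [0.7, -0.1, -0.4]
grip_width: 0.998
at [604.3 130.  185.3] jaw -25.25 t 19.0 F [ 0.7 -0.1 -0.4] w 0.998
597,264.7,185,-28.8 offset [-0.32, -0.0, 0.594] turn [-0.005, 0.079, 0.015]
```

```bash

python3 -m pendant '{"offset":[[-0.1,0,0.2],[-0.2,0,0.4],[-0.28,0,0.53],[-0.32,0,0.594],[-0.32,0,0.594],[-0.32,0,0.594]],"turn":[[0,0.04,0],[-0.005,0.079,0.015],[-0.005,0.079,0.015],[-0.005,0.079,0.015],[-0.005,0.079,0.015],[-0.005,0.079,0.015]]}'
python3 go.py 597,264.7,32,-28.8
python3 - <<'E'
from h import *
snap("top","3")
E
python3 meas.py 3
```

```text
clock: 19.75
position: [0.5978, 0.2629, 0.185]
ee_rot: [0.685, -0.176, 0.177, -0.684]
ft_force: [-0.2, -0.4, -0.7]
grip_width: 0.997
at [597.8 262.9 185. ] jaw -28.92 t 19.75 F [-0.2 -0.4 -0.7] w 0.997
597,264.7,32,-28.8 offset [-0.008, 0.765, 0.007] turn [0.001, -0.003, 0.001]
blob [108.  55.] 1468 hmax [-0.7019 -0.5389 -0.4313 -0.4154]
  outline rect z8 [978.4 742. ] [130.5 468.6] 11.3 circ [1001.5  746.4] 234.7
blob [366. 205.] 1515 hmax [0.0033 0.0108 0.0665 0.0684]
  outline rect z8 [609.3 -67.6] [127.  88.] 65.0 circ [609.2 -67. ] 74.3
  rim 0.065 283 [607.8 -68.8] [83.9 46.9] 64.6 circ [609.  -68.9] 46.5
  rim 0.075 208 [606.5 -68.3] [83.1 44.5] 64.6 circ [607.7 -68.4] 45.6
blob [294. 241.] 378 hmax [0.0172 0.024  0.1663 0.6029]
  outline rect z8 [491.9 110.5] [68.5 44.5] 36.4 circ [486.2 118.8] 34.7
  rim 0.065 41 [500.9 113.5] [10.  37.5] 5.9 circ [497.1 113.1] 18.8
  rim 0.075 66 [502.1 115.6] [13.2 42.2] 9.7 circ [499.2 115.1] 21.1
  rim 0.081 117 [486.5 104.3] [58.8 39.9] 37.1 circ [481.1 111.2] 29.6
blob [446. 262.] 1844 hmax [0.0024 0.006  0.0116 0.0139]
  outline rect z8 [ 480.  -288.5] [111.4 111.8] 29.3 circ [ 479.8 -288. ] 75.6
```

The oblong pot is within 1.5 mm and 0.4° of its saucer. Now the square pot.

```bash

python3 -m pendant '{"offset":[[-0.008,0.15,0.007],[-0.008,0.35,0.007],[-0.008,0.52,0.007],[-0.008,0.66,0.007],[-0.008,0.74,0.007],[-0.008,0.76,0.007],[-0.008,0.762,0.007]],"turn":[[0,0,0],[0,0,0],[0,0,0],[0,0,0],[0,0,0],[0,0,0],[0,0,0]]}'
python3 go.py 597,264.7,33,-28.8
python3 -m pendant '{"offset":[[0,0,0],[0,0,0],[0,0,0],[0,0,0],[0,0,0],[0,0,0],[0,0,0],[0,0,0]],"turn":[[0,0,0],[0,0,0],[0,0,0],[0,0,0],[0,0,0],[0,0,0],[0,0,0],[0,0,0]]}' 0 40
python3 go.py 597,264.7,33,-28.8
```

```text
clock: 20.68
position: [0.5976, 0.2646, 0.0334]
ee_rot: [0.685, -0.176, 0.177, -0.684]
ft_force: [-0.7, 0.5, 1.3]
grip_width: 1.001
at [597.6 264.6  33.4] jaw -28.96 t 20.68 F [-0.7  0.5  1.3] w 1.001
597,264.7,33,-28.8 offset [-0.003, 0.002, -0.001] turn [0.0, -0.004, 0.002]
clock: 21.68
position: [0.5982, 0.2651, 0.0348]
ee_rot: [-0.684, 0.176, -0.178, 0.685]
ft_force: [-1.3, -0.3, 6.6]
grip_width: 0.699
at [598.2 265.1  34.8] jaw -28.96 t 21.68 F [-1.3 -0.3  6.6] w 0.699
597,264.7,33,-28.8 offset [-0.004, 0.009, -0.005] turn [-0.002, -0.003, 0.003]
```

```bash

python3 -m pendant '{"offset":[[0,-0.03,0],[0,-0.08,0],[0,-0.18,0],[0,-0.32,0],[0,-0.46,0],[0,-0.56,0],[0,-0.6,0],[0,-0.6,0]],"turn":[[0,0,0],[0,0,0],[0,0,0],[0,0,0],[0,0,0],[0,0,0],[0,0,0],[0,0,0]]}'
python3 go.py 480.9,-287.9,155,-60.7
```

```text
clock: 22.68
position: [0.5979, 0.2651, 0.1549]
ee_rot: [-0.684, 0.176, -0.178, 0.685]
ft_force: [-0.1, 0.5, -3.8]
grip_width: 0.695
at [597.9 265.1 154.9] jaw -28.96 t 22.68 F [-0.1  0.5 -3.8] w 0.695
480.9,-287.9,155,-60.7 offset [0.827, -0.002, -2.703] turn [-0.003, 0.705, 0.003]
```

```bash

python3 -m pendant '{"offset":[[0.02,0,-0.07],[0.07,0,-0.22],[0.13,0,-0.42],[0.19,0,-0.62],[0.25,0,-0.82],[0.3,0,-0.98]],"turn":[[0,0,0],[0,0,0],[0,0,0],[0,0,0],[0,0,0],[0,0,0]]}'
python3 -m pendant '{"offset":[[0.06,0,-0.2],[0.12,0,-0.4],[0.18,0,-0.6],[0.24,0,-0.78],[0.26,0,-0.86],[0.26,0,-0.86]],"turn":[[0,0,0],[0,0,0],[0,0,0],[0,0,0],[0,0,0],[0,0,0]]}'
python3 go.py 480.9,-287.9,155,-60.7
```

```text
clock: 23.42
position: [0.5542, 0.0614, 0.1538]
ee_rot: [0.685, -0.177, 0.178, -0.684]
ft_force: [0.5, 0.1, -3.3]
grip_width: 0.697
clock: 24.18
position: [0.5152, -0.1153, 0.1534]
ee_rot: [0.685, -0.178, 0.179, -0.684]
ft_force: [0.1, 0.6, -3.2]
grip_width: 0.696
at [ 515.2 -115.3  153.4] jaw -29.22 t 24.18 F [ 0.1  0.6 -3.2] w 0.696
480.9,-287.9,155,-60.7 offset [0.271, -0.007, -0.837] turn [0.001, 0.7, 0.001]
```

```bash

python3 -m pendant '{"offset":[[0.03,0,-0.1],[0.09,0,-0.28],[0.16,0,-0.5],[0.22,0,-0.68],[0.26,0,-0.8],[0.271,0,-0.837],[0.271,0,-0.837]],"turn":[[0,0.1,0],[0,0.25,0],[0,0.4,0],[0,0.55,0],[0,0.66,0],[0,0.7,0],[0,0.7,0]]}'
python3 go.py 480.9,-287.9,37,-60.7
```

```text
clock: 25.05
position: [0.4811, -0.2869, 0.1533]
ee_rot: [0.61, -0.357, 0.357, -0.61]
ft_force: [0.2, 0.4, -3.8]
grip_width: 0.699
at [ 481.1 -286.9  153.3] jaw -60.64 t 25.05 F [ 0.2  0.4 -3.8] w 0.699
480.9,-287.9,37,-60.7 offset [0.004, 0.582, -0.004] turn [-0.0, 0.001, 0.0]
```

```bash

python3 -m pendant '{"offset":[[0,0.05,0],[0.004,0.17,-0.004],[0.004,0.31,-0.004],[0.004,0.43,-0.004],[0.004,0.51,-0.004],[0.004,0.56,-0.004],[0.004,0.58,-0.004],[0.004,0.582,-0.004],[0.004,0.582,-0.004]],"turn":[[0,0,0],[0,0,0],[0,0,0],[0,0,0],[0,0,0],[0,0,0],[0,0,0],[0,0,0],[0,0,0]]}'
python3 -m pendant '{"offset":[[0,0.003,0],[0,0.006,0],[0,0.006,0]],"turn":[[0,0,0],[0,0,0],[0,0,0]]}'
python3 go.py 480.9,-287.9,34.8,-60.7
```

```text
clock: 26.18
position: [0.4812, -0.2883, 0.0375]
ee_rot: [0.61, -0.357, 0.357, -0.61]
ft_force: [-0.3, -0.4, -3.5]
grip_width: 0.697
clock: 26.55
position: [0.4812, -0.2883, 0.0364]
ee_rot: [0.61, -0.357, 0.357, -0.61]
ft_force: [0.5, -0.9, -2.9]
grip_width: 0.695
at [ 481.2 -288.3   36.4] jaw -60.65 t 26.55 F [ 0.5 -0.9 -2.9] w 0.695
480.9,-287.9,34.8,-60.7 offset [-0.002, 0.008, -0.0] turn [-0.001, 0.001, 0.002]
```

```bash

python3 -m pendant '{"offset":[[-0.002,0.003,0],[-0.002,0.006,0],[-0.002,0.006,0]],"turn":[[0,0,0],[0,0,0],[0,0,0]]}'
python3 -m pendant '{"offset":[[0,0.002,0],[0,0.004,0],[0,0.004,0]],"turn":[[0,0,0],[0,0,0],[0,0,0]]}'
```

```text
clock: 26.92
position: [0.481, -0.2879, 0.0351]
ee_rot: [0.61, -0.357, 0.357, -0.61]
ft_force: [-0.6, -0.3, -3.0]
grip_width: 0.701
clock: 27.3
position: [0.481, -0.2879, 0.0347]
ee_rot: [0.61, -0.357, 0.358, -0.61]
ft_force: [-3.4, 1.9, 4.9]
grip_width: 0.7
```

In contact. Release, rise and go back to the bat for the round pot.

```bash

python3 -m pendant '{"offset":[[0,0,0],[0,0,0],[0,0,0],[0,0,0],[0,0,0]],"turn":[[0,0,0],[0,0,0],[0,0,0],[0,0,0],[0,0,0]]}' 100
python3 -m pendant '{"offset":[[0,-0.1,0],[0,-0.3,0],[0,-0.5,0],[0,-0.75,0],[0,-0.75,0]],"turn":[[0,0,0],[0,0,0],[0,0,0],[0,0,0],[0,0,0]]}'
python3 go.py 481,111.2,190,-28.5
```

```text
clock: 27.92
position: [0.481, -0.2879, 0.0347]
ee_rot: [0.61, -0.357, 0.358, -0.61]
ft_force: [0.1, 0.1, -0.8]
grip_width: 1.0
clock: 28.55
position: [0.4829, -0.2887, 0.189]
ee_rot: [0.61, -0.354, 0.36, -0.61]
ft_force: [-0.7, 0.3, -0.3]
grip_width: 1.0
at [ 482.9 -288.7  189. ] jaw -60.65 t 28.55 F [-0.7  0.3 -0.3] w 1.0
481,111.2,190,-28.5 offset [-1.748, -0.014, 0.972] turn [-0.002, -0.715, 0.011]
```

```bash

python3 -m pendant '{"offset":[[-0.2,0,0.1],[-0.42,0,0.23],[-0.66,0,0.36],[-0.88,0,0.49]],"turn":[[0,0,0],[0,0,0],[0,0,0],[0,0,0]]}'
python3 go.py 481,111.2,190,-28.5
```

```text
clock: 29.05
position: [0.4815, -0.0855, 0.1874]
ee_rot: [0.611, -0.354, 0.36, -0.61]
ft_force: [0.4, -0.8, -0.3]
grip_width: 1.002
at [481.5 -85.5 187.4] jaw -60.65 t 29.05 F [ 0.4 -0.8 -0.3] w 1.002
481,111.2,190,-28.5 offset [-0.858, -0.017, 0.48] turn [-0.002, -0.714, 0.01]
```

```bash

python3 -m pendant '{"offset":[[-0.2,0,0.1],[-0.42,0,0.23],[-0.64,-0.01,0.36],[-0.8,-0.015,0.45],[-0.858,-0.017,0.48],[-0.858,-0.017,0.48]],"turn":[[0,-0.15,0],[0,-0.35,0],[0,-0.55,0],[0,-0.7,0.01],[0,-0.714,0.01],[0,-0.714,0.01]]}'
python3 go.py 481,111.2,45,-28.5
python3 - <<'E'
from h import *
snap("top","4")
E
python3 meas.py 4
```

```text
clock: 29.8
position: [0.4808, 0.1111, 0.1894]
ee_rot: [-0.685, 0.174, -0.175, 0.686]
ft_force: [0.2, -0.9, -1.0]
grip_width: 1.001
at [480.8 111.1 189.4] jaw -28.56 t 29.8 F [ 0.2 -0.9 -1. ] w 1.001
481,111.2,45,-28.5 offset [0.001, 0.722, 0.0] turn [-0.001, -0.001, 0.0]
blob [105.  53.] 1857 hmax [-0.7085 -0.5331 -0.4252 -0.3875]
  outline rect z8 [1003.8  768.2] [190.8 508.6] 11.1 circ [1000.7  767.7] 256.8
blob [366. 205.] 1518 hmax [0.003  0.0109 0.0666 0.0685]
  outline rect z8 [609.2 -67.6] [127.   87.9] 64.7 circ [609.2 -67. ] 74.3
  rim 0.065 283 [607.6 -68.7] [83.9 47.4] 64.6 circ [609.  -68.9] 46.5
  rim 0.075 216 [606.3 -68.2] [83.1 44.8] 64.6 circ [607.7 -68.4] 45.6
blob [446. 262.] 1843 hmax [0.0028 0.0101 0.0763 0.0787]
  outline rect z8 [ 480.2 -288.2] [110.9 112.1] 29.3 circ [ 479.8 -288. ] 75.6
  rim 0.065 300 [ 481.6 -288.7] [61.3 67. ] 29.3 circ [ 482.7 -289. ] 43.4
  rim 0.075 300 [ 481.6 -287.5] [60.5 63.6] 29.8 circ [ 481.6 -286.8] 43.2
  rim 0.081 260 [ 481.1 -286. ] [59.9 62. ] 30.3 circ [ 481.4 -286.3] 41.8
```

```bash

python3 -m pendant '{"offset":[[0,0.15,0],[0,0.33,0],[0,0.5,0],[0,0.63,0],[0,0.7,0],[0,0.722,0],[0,0.728,0]],"turn":[[0,0,0],[0,0,0],[0,0,0],[0,0,0],[0,0,0],[0,0,0],[0,0,0]]}'
python3 -m pendant '{"offset":[[0,0,0],[0,0,0],[0,0,0],[0,0,0],[0,0,0],[0,0,0],[0,0,0],[0,0,0]],"turn":[[0,0,0],[0,0,0],[0,0,0],[0,0,0],[0,0,0],[0,0,0],[0,0,0],[0,0,0]]}' 0 40
python3 go.py 481,111.2,45,-28.5
python3 -m pendant '{"offset":[[0,-0.03,0],[0,-0.08,0],[0,-0.18,0],[0,-0.28,0],[0,-0.35,0],[0,-0.35,0]],"turn":[[0,0,0],[0,0,0],[0,0,0],[0,0,0],[0,0,0],[0,0,0]]}'
python3 go.py 600.7,268.7,116,-28.5
python3 - <<'E'
from h import *
snap("top","5")
E
python3 meas.py 5|grep -A1 'blob \[24'
```

```text
clock: 30.72
position: [0.4815, 0.1098, 0.0444]
ee_rot: [-0.685, 0.175, -0.176, 0.685]
ft_force: [0.6, 0.0, 0.8]
grip_width: 0.997
clock: 31.72
position: [0.4821, 0.11, 0.0452]
ee_rot: [-0.685, 0.174, -0.176, 0.685]
ft_force: [-0.5, 0.1, 7.7]
grip_width: 0.656
at [482.1 110.   45.2] jaw -28.69 t 31.73 F [-0.5  0.1  7.7] w 0.656
481,111.2,45,-28.5 offset [-0.008, 0.001, 0.003] turn [-0.002, -0.004, 0.003]
clock: 32.48
position: [0.4825, 0.11, 0.1162]
ee_rot: [-0.685, 0.174, -0.177, 0.686]
ft_force: [-1.0, -0.4, -3.4]
grip_width: 0.66
at [482.5 110.  116.2] jaw -28.7 t 32.48 F [-1.  -0.4 -3.4] w 0.66
600.7,268.7,116,-28.5 offset [0.137, 0.004, 0.98] turn [-0.003, -0.004, 0.005]
```

```bash

python3 -m pendant '{"offset":[[0.01,0,0.07],[0.03,0,0.22],[0.055,0,0.4],[0.08,0,0.6],[0.105,0,0.77],[0.125,0,0.9],[0.135,0,0.965],[0.137,0,0.98],[0.137,0,0.98]],"turn":[[0,0,0],[0,0,0],[0,0,0],[0,0,0],[0,0,0],[0,0,0],[0,0,0],[0,0,0],[0,0,0]]}'
python3 go.py 600.5,268.5,41,-28.5
python3 - <<'E'
from h import *
p,d=snap("scene","5"); z=np.load("pics/top5.npz")["p"]
a=cv2.resize(p[120:310,200:460],(770,560),interpolation=cv2.INTER_CUBIC)
cv2.imwrite("pics/s5.png",a[:,:,::-1])
E
```

```text
clock: 33.65
position: [0.5999, 0.2681, 0.1155]
ee_rot: [-0.685, 0.174, -0.176, 0.685]
ft_force: [-0.2, -0.2, -2.8]
grip_width: 0.656
at [599.9 268.1 115.5] jaw -28.72 t 33.65 F [-0.2 -0.2 -2.8] w 0.656
600.5,268.5,41,-28.5 offset [0.001, 0.372, 0.003] turn [-0.001, -0.005, 0.003]
```

View pics/s5.png

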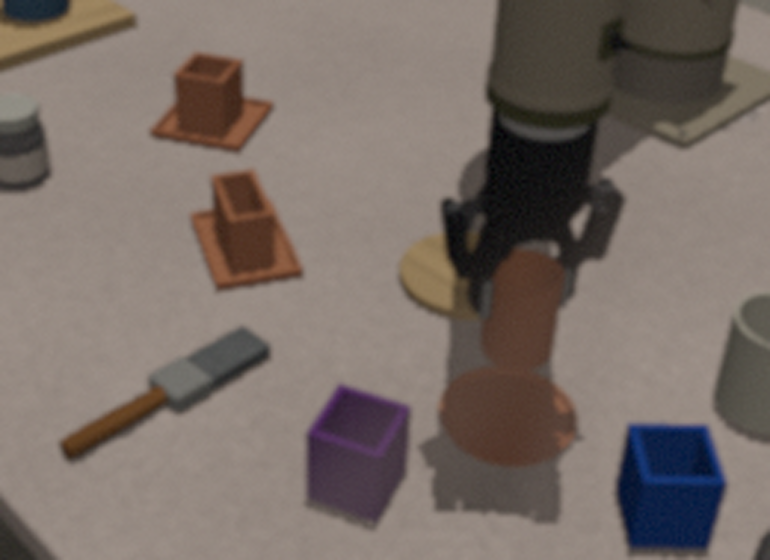

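The square pot (208,95) and the oblong pot (245,222) stand upright, aligned on their own saucers. The round pot is held upright over the round saucer (510,410). Lowering now.

```bash

python3 -m pendant '{"offset":[[0,0.05,0],[0,0.14,0.003],[0.001,0.23,0.003],[0.001,0.3,0.003],[0.001,0.345,0.003],[0.001,0.365,0.003],[0.001,0.372,0.003],[0.001,0.372,0.003]],"turn":[[0,0,0],[0,0,0],[0,0,0],[0,0,0],[0,0,0],[0,0,0],[0,0,0],[0,0,0]]}'
python3 -m pendant '{"offset":[[0,0.003,0],[0,0.007,0],[0,0.007,0]],"turn":[[0,0,0],[0,0,0],[0,0,0]]}'
python3 -m pendant '{"offset":[[0,0.003,0],[0,0.006,0],[0,0.006,0]],"turn":[[0,0,0],[0,0,0],[0,0,0]]}'
```

```text
clock: 34.7
position: [0.601, 0.2683, 0.0417]
ee_rot: [-0.685, 0.174, -0.177, 0.685]
ft_force: [-0.2, -0.2, -2.9]
grip_width: 0.656
clock: 35.08
position: [0.6009, 0.2683, 0.0403]
ee_rot: [-0.685, 0.174, -0.177, 0.685]
ft_force: [0.3, 0.6, -2.3]
grip_width: 0.66
clock: 35.45
position: [0.6009, 0.2683, 0.039]
ee_rot: [-0.685, 0.174, -0.177, 0.685]
ft_force: [-0.3, -0.0, -2.5]
grip_width: 0.657
```

```bash

python3 -m pendant '{"offset":[[0,0.002,0],[0,0.004,0],[0,0.004,0]],"turn":[[0,0,0],[0,0,0],[0,0,0]]}'
python3 -m pendant '{"offset":[[0,0.001,0],[0,0.002,0],[0,0.002,0]],"turn":[[0,0,0],[0,0,0],[0,0,0]]}'
```

```text
clock: 35.83
position: [0.6009, 0.2683, 0.0384]
ee_rot: [-0.685, 0.174, -0.177, 0.685]
ft_force: [-0.9, -0.4, -0.3]
grip_width: 0.658
clock: 36.2
position: [0.6009, 0.2684, 0.0383]
ee_rot: [-0.685, 0.174, -0.177, 0.685]
ft_force: [-3.2, -1.6, 6.3]
grip_width: 0.659
```

```bash

python3 -m pendant '{"offset":[[0,0,0],[0,0,0],[0,0,0],[0,0,0],[0,0,0]],"turn":[[0,0,0],[0,0,0],[0,0,0],[0,0,0],[0,0,0]]}' 100
python3 -m pendant '{"offset":[[0,-0.1,0],[0,-0.3,0],[0,-0.5,0],[0,-0.75,0],[0,-0.75,0]],"turn":[[0,0,0],[0,0,0],[0,0,0],[0,0,0],[0,0,0]]}'
python3 -m pendant '{"offset":[[-0.12,0,-0.2],[-0.25,0,-0.42],[-0.35,0,-0.65],[-0.45,0,-0.85],[-0.45,0,-0.95],[-0.45,0,-0.95]],"turn":[[0,0,0],[0,0,0],[0,0,0],[0,0,0],[0,0,0],[0,0,0]]}'
python3 - <<'E'
from h import *
p,d=snap("top","6");cv2.imwrite("pics/t6.png",p[:,:,::-1])
E
python3 meas.py 6
```

```text
clock: 36.83
position: [0.6009, 0.2683, 0.0383]
ee_rot: [-0.685, 0.174, -0.177, 0.685]
ft_force: [0.7, 1.1, -0.1]
grip_width: 0.997
clock: 37.45
position: [0.6021, 0.27, 0.1947]
ee_rot: [-0.683, 0.172, -0.179, 0.687]
ft_force: [-0.4, 0.8, -0.6]
grip_width: 0.998
clock: 38.2
position: [0.4317, 0.1455, 0.1929]
ee_rot: [-0.683, 0.172, -0.18, 0.687]
ft_force: [0.7, 0.3, 0.7]
grip_width: 1.0
blob [112.  48.] 2256 hmax [-0.7101 -0.5387 -0.4339 -0.4166]
  outline rect z8 [1023.   752.2] [222.5 552.3] 11.0 circ [1065.1  759.9] 279.8
blob [ 28. 159.] 312 hmax [-0.2474 -0.2307 -0.2185 -0.2157]
  outline rect z8 [645.4 865.2] [ 59.7 202.4] 72.9 circ [650.7 882.8] 101.3
blob [240. 192.] 1116 hmax [0.0022 0.0121 0.0819 0.555 ]
  outline rect z8 [610.9 275. ] [ 88.1 114.5] 32.0 circ [599.7 267.9] 57.9
  rim 0.065 114 [611.6 280.4] [24.9 46.9] 48.4 circ [605.2 273.1] 23.5
  rim 0.075 206 [601.5 268.3] [61.  56.9] 61.2 circ [600.4 268.3] 31.1
  rim 0.081 176 [600.1 267.3] [57.5 55.4] 8.1 circ [600.4 267.3] 30.0
blob [366. 205.] 1514 hmax [0.0028 0.011  0.0663 0.0687]
  outline rect z8 [609.2 -67.5] [126.8  87.9] 64.6 circ [609.2 -67. ] 74.3
  rim 0.065 289 [607.6 -68.7] [83.9 47.4] 64.6 circ [609.  -68.9] 46.5
  rim 0.075 214 [606.4 -68.2] [83.1 44.6] 64.6 circ [607.7 -68.4] 45.6
blob [446. 262.] 1843 hmax [0.0031 0.0102 0.0762 0.0781]
  outline rect z8 [ 480.2 -288.2] [110.9 112.1] 29.3 circ [ 479.8 -288. ] 75.6
  rim 0.065 317 [ 481.8 -289.1] [61.3 67.6] 29.9 circ [ 482.5 -290. ] 43.6
  rim 0.075 294 [ 481.6 -287.5] [60.5 63.6] 29.8 circ [ 482.  -288.2] 42.0
  rim 0.081 251 [ 481.4 -286.7] [59.7 61. ] 29.8 circ [ 481.4 -286.3] 41.8
```

View pics/t6.png

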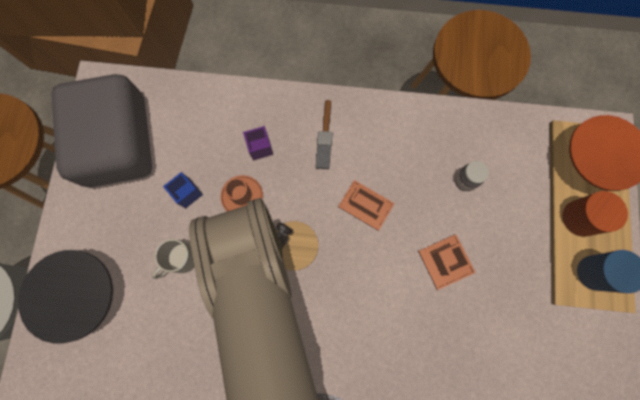

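The round pot (238,190), oblong pot (366,203) and square pot (449,260) all stand on their own saucers. The jar, mug, brush and decoys look unmoved and the gripper is clear, so I'm handing in.

```bash
python3 - <<'E'
from h import *
print(manip.hand_in())
E
```

```text
the job is handed in; nothing more can be done
None
```

All three pots now stand on the saucers of their own shape, and the job was handed in at about 38 s. I set the round pot aside on the bat, moved the oblong pot to the oblong saucer and the square pot to the square saucer, then put the round pot on the round saucer.

The last top-view check gave these offsets from the saucer centres, with all rims at the height of an upright pot:

| Pot | Off centre | Out of line |
|---|---|---|
| Oblong | about 2 mm | under 0.5° |
| Square | about 1.5 mm | about 0.5° |
| Round | about 1 mm | – |

- **Uncertainty:** these are at the limit of the camera calibration (about 2 mm). The arm partly hid the round saucer in that last picture, so the round pot's figure uses the saucer centre measured at the start.
- **Forces:** most set-downs read 5–6 N at the wrist. The first one, onto the bat, read 14 N because I pressed a little further after contact.
- **Bystanders:** the jar, mug, brush and the blue and purple look-alikes were never approached and looked unmoved by eye. I did not re-measure them.

No check failed.

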